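Set the flour mill's stone gap

ROBOT

A 7-joint arm with a two-finger parallel gripper is mounted at the origin on the work surface. World frame = base frame: x ahead of the robot, y to its left, z up, the work surface at z = 0. Lengths are in m, angles in rad, forces in N, time in s.
With the tool pointing down it reaches from about 0.4 to 0.85 m from the base axis. Payload 4.5 kg.
Tool frame: the origin (TCP) lies midway between the tips of the shut fingers; the grasp point (between the pads) lies 19 mm behind it; z points along the fingers, y is the direction in which the jaws open and shut (so a half turn about z gives the same grasp; the last joint's range is limited). The gripper opens to 88 mm and grips with 3 to 60 N. Pads are 18 mm wide; open, the fingers measure 123 mm over their backs; the gripper's body (75 mm by 187 mm) begins 45 mm behind the grasp point.
Start: joints at [1.335, 0.689, -0.195, 1.565, 0.157, 0.902, -0.215], TCP at [0.167, -0.602, 0.239] pointing down, gripper open.
Joint ranges: [-3.01, 3.01], [-0.46, 2.08], [-1.47, 1.51], [0.13, 2.56], [-1, 4.14], [0.04, 2.09], [-2.66, 2.66]. Speed limits (rad/s): [2.57, 2.57, 3.14, 3.14, 3.14, 3.14, 3.14].

INTERFACE

Orientations are given as a unit quaternion [x, y, z, w].
In Python, from plant import r, viewer gives the robot as it stands.
- The arm moves only by the tool play_rows, never from a script. Its argument "commands" is a list of rows, each an object with "delta_rot": the turn, a rotation vector about the tool's x, y, z normalised to -1 to 1, where 1 is pi rad, a list of three; "travel": the shift along the tool's x, y, z normalised to -1 to 1, where 1 is 15 cm, a list of three; "gripper": the opening, from -1 (shut) to 1 (fully open). In form: [{"delta_rot": [wx, wy, wz], "travel": [x, y, z], "gripper": gripper}, ...]. A call has 1 to 12 rows; each row is the pose to reach, as a shift and turn from the pose commanded when the call began, along the tool's axes at that moment, turning the shorter way round; what a row does not reach only later rows make up. A row lasts 1/8 s, in which the tool goes at most 62.5 mm and 10.7 degrees, less where a joint would pass 70% of its speed; a pose out of reach is approached as far as the arm can. A call with a number of a shift or a turn outside -1 to 1 is refused whole. A call with a gripper value outside its range is refused whole. The fingers move at their own pace and stop on an object; "force" is the grip in N (left out, the last holds). Time passes only in rows, so rows that repeat a pose let the fingers close. It gives the time, the measured TCP pose, the force and the opening at its end, in the units of the state.
- r.get_state(): the state, without advancing time (a new reading comes with each control period).
- viewer.snapshot(name): name is "scene" or "top" or "wrist"; returns a dict with "color" (384x512x3 uint8, red, green, blue), "z_map" (384x512 float32, m along the optical axis (not along the pixel's ray), 0 where there is no reading), "fx", "fy", "cx", "cy" (pixels), "origin" and "attitude" of the camera in the world. Camera axes: x right, y up, looking along -z (the intrinsics and any distortion apply to the point x, -y, -z); pixel columns grow to the right and rows downward; lengths in m; the calibration is good to about 2 mm. A picture is of the moment at which its call begins.
- r.finish_job(): hands the job in, once; it reports no verdict.
Trained networks look in the newest picture that a camera, given by its name, has taken for a name from the list of things; names that differ only in an ending like _2 or _b are one class to them, and where a whole thing is asked for, a point or a joint stands for the part that bears it (a point fixed in the world has none). Each returns a list of dicts, best first, with "conf" (0 to 1); they miss things now and then, are a little off and sometimes report something else, mostly with a low value. They report only what shows in the picture. A call takes as long as a camera call.
- viewer.outline_of(camera, label): "pixels" (384x512 bool, what is visible of it) and "at" ([column, row] in pixels, amid what is visible of it).
- viewer.pinpoint(camera, label): "at" ([column, row] in pixels: a listed point, or the origin of a listed thing).
The state is a dict: "clock": time; "q": joint angles; "qd": joint speeds; "joint_torque": joint torques, N m; "tool_pos": TCP position; "eef_rot": TCP orientation; "contact_force": force on the tool from outside, world axes, zero at the start; "moment": the same for the moment, N m; "opening": opening from 0.0 (shut) to 1.0 (fully open).
Only numpy, scipy, OpenCV 4.12 (cv2) and the standard library are available. Lean on these libraries where they do the work, as an engineer would, in place of code of your own. Each camera call takes 0.05 s, during which the arm holds its last target. There are 200 camera calls.

TASK

Set the stone gap on the flour mill: by the upright knob on its adjusting wheel, turn the wheel clockwise (seen from above) until it comes up against its stop, then back it off anticlockwise by exactly two full turns. Finish still gripping the knob there with the wheel at rest, and do not let go, so that the setting cannot creep while I tighten the lock nut. Leave the bowl, jar and everything else on the worktop where it stands.

Things in the scene. Friction and masses are not known exactly. Their poses are not given: they have to be found in the camera images.
- mill: Table-top flour mill, fixed: a pale wooden box 160 x 160 x 122 mm with a steel plate on top (top 128 mm above the worktop), an open steel grain tray behind (body +x side, 120 mm high) and a small steel spout in front (body -x side). The adjusting wheel lies flat above the plate. Origin: centre of the underside, on the wheel's vertical axis; z up.
- wheel (a joint): Angle of the adjusting wheel (rad), which is also the knob's angle about the wheel's axis from the mill's +x. 0 = closed, against a hard stop. It grows anticlockwise seen from above (opening), 6.283 a turn, counting on over the turns to a far end at 20. It starts 0.9 to 1.7 turns open, stays where it is left, turns with 2 to 3 N at the knob and does not rise or sink.
- wheel_hub (a point): Centre of the adjusting wheel, on its vertical axis in the rim's plane, 165 mm above the worktop. Steel wheel with three spokes: rim circle of radius 55 mm, rim bar 12 mm thick (top 171 mm above the worktop); the hub is no higher than the rim.
- knob_grip (a point): Point to grip on the wheel's upright knob, on its axis, 197 mm above the worktop. Dark wooden round knob, 24 mm in diameter, standing on the rim from 171 to 218 mm above the worktop, its axis 55 mm from the wheel's. It spins freely about its own axis, so a gripper can carry it round without turning. Only the knob stands higher than the rim within 150 mm of the wheel's axis.
- bowl: Steel bowl, 120 mm across and 50 mm high, on the worktop below the mill's spout; leave it. Origin: centre of its underside.
- jar: Amber glass jar, 72 mm across, 110 mm high, beside the mill; leave it. Origin: centre of its underside.
- spoon: Wooden spoon, 200 mm long, lying beside the mill; leave it. Origin: its middle, at its underside.
- mug: White mug, 80 mm across, 90 mm high; leave it. Origin: centre of its underside.
- pepper: Wooden pepper mill, 56 mm across, 155 mm high; leave it. Origin: centre of its underside.
- board: Wooden chopping board, 240 x 160 x 18 mm, lying flat; leave it. Origin: centre of its underside.
- can: Food can, 70 mm across, 100 mm high; leave it. Origin: centre of its underside.

How it is judged:
By the outcome, as a careful person would: the job done as asked, in the order asked, and still so for the second after the job is handed in, while the arm keeps its last pose, push and grip.
It also fails if it takes over 64 s, if anything falls off the work surface, if the arm or the gripper's body presses on something with over 40 N, if the wrist force passes 120 N, or if a joint passes its speed limit or range.

## Working session

There is one attempt and no reset: what is moved stays moved. The work goes in short steps, Python scripts to look and compute and a tool call to move; the robot and the scene stay as the last step left them, time stands still between calls to the robot, and variables do not carry over. Pictures are saved under pics/ and viewed, about 8 in all and at most 12, crops included, and the job is handed in when it is done.

Besides the shell and the picture viewer there is one more tool, called after "Emit:" by a JSON object that holds its "fn" and its "kwargs". play_rows: Moves the arm, as the interface text tells. Its arguments: {"type":"object","properties":{"commands":{"type":"array","items":{"type":"object","properties":{"delta_rot":{"type":"array","items":{"type":"number","minimum":-1,"maximum":1}},"travel":{"type":"array","items":{"type":"number","minimum":-1,"maximum":1}},"gripper":{"type":"number"}}}},"force":{"type":"number"}},"required":["commands"]}

```bash
mkdir -p pics; ls
cat > h.py <<'E'
import numpy as np, cv2
from scipy.spatial.transform import Rotation as R
from plant import r, viewer
def world(s,u,v,z=None):
    """pixel -> world; at height z if given, else by depth"""
    d=np.array([(u-s['cx'])/s['fx'],-(v-s['cy'])/s['fy'],-1.0])
    A=np.array(s['attitude'])
    M=A if A.shape==(3,3) else R.from_quat(A).as_matrix()
    o=np.array(s['origin']); w=M@d
    if z is None: return o+w*s['z_map'][int(round(v)),int(round(u))]
    return o+w*(z-o[2])/w[2]
def save(s,n): cv2.imwrite(f'pics/{n}.png',s['color'][:,:,::-1])
E
python3 - <<'E'
from h import *
st=r.get_state(); print({k:np.round(v,3) for k,v in st.items()})
ims=[]
for c in ('scene','top','wrist'):
    s=viewer.snapshot(c); ims.append(s['color'])
    print(c,s['origin'],s['attitude'],s['fx'],s['cx'],s['cy'],[k for k in s])
    for l,z in (('wheel_hub',.165),('knob_grip',.197),('mill',0),('jar',0),('bowl',0),('pepper',0),('can',0),('mug',0)):
        p=viewer.pinpoint(c,l)
        for q in p[:2]: print(l,round(q['conf'],2),np.round(q['at'],1),np.round(world(s,*q['at'],z),3))
g=np.hstack(ims[:2]); cv2.imwrite('pics/a.png',cv2.resize(g,(800,300))[:,:,::-1])
cv2.imwrite('pics/a.png',np.vstack([ims[0],ims[1]])[:, :, ::-1][:, :][::1] if 0 else cv2.resize(g,(800,300))[:,:,::-1])
E
```

```text
pics
{'clock': np.float64(0.0), 'q': array([ 1.335,  0.69 , -0.195,  1.566,  0.157,  0.903, -0.215]), 'qd': array([-0.002,  0.001,  0.001, -0.001,  0.   ,  0.001, -0.001]), 'joint_torque': array([ 1.0000e-03, -5.2757e+01, -1.2670e+00, -1.5343e+01, -5.3000e-02,
        6.0000e-03,  0.0000e+00]), 'tool_pos': array([ 0.166, -0.602,  0.238]), 'eef_rot': array([ 0.991,  0.135, -0.   , -0.001]), 'contact_force': array([-0.587,  0.05 ,  0.219]), 'moment': array([-0.015, -0.009, -0.001]), 'opening': np.float64(1.001)}
scene [1.79520413 0.28103363 1.24755291] [0.25993575 0.32897496 0.70628446 0.57041313] 476.1838996322018 257.25870888675524 199.0931821586048 ['color', 'z_map', 'fx', 'fy', 'cx', 'cy', 'origin', 'attitude']
wheel_hub 0.62 [291.7 202. ] [0.546 0.121 0.165]
knob_grip 0.69 [136.1 220.4] [ 0.777 -0.353  0.197]
knob_grip 0.56 [283.  202.5] [0.592 0.097 0.197]
mill 0.87 [290.4 230.6] [0.519 0.118 0.   ]
mill 0.43 [281.  199.3] [0.348 0.052 0.   ]
jar 0.83 [328.7 255. ] [0.613 0.271 0.   ]
bowl 0.83 [319.3 210.3] [0.383 0.21  0.   ]
pepper 0.76 [385.8 268.9] [0.638 0.469 0.   ]
can 0.
[... 215 characters left out ...]
7.96638319417343 ['color', 'z_map', 'fx', 'fy', 'cx', 'cy', 'origin', 'attitude']
wheel_hub 0.96 [224.1 185.4] [0.533 0.124 0.165]
knob_grip 0.48 [231.9 168.9] [0.588 0.095 0.197]
mill 0.9 [229.3 192. ] [0.531 0.115 0.   ]
jar 0.71 [230.6 167.9] [0.632 0.111 0.   ]
jar 0.6 [187.9 172.3] [0.613 0.286 0.   ]
bowl 0.65 [203.4 230.7] [0.374 0.217 0.   ]
pepper 0.49 [189.8 169.9] [0.623 0.279 0.   ]
can 0.66 [374.3 177.8] [ 0.593 -0.481  0.   ]
mug 0.3 [222.8 185.8] [0.557 0.142 0.   ]
wrist [ 0.23262325 -0.58405422  0.38536291] [-0.10662932  0.08065668 -0.59989176  0.78883114] 289.0695974616881 252.06330953919152 192.16862475026306 ['color', 'z_map', 'fx', 'fy', 'cx', 'cy', 'origin', 'attitude']
```

View pics/a.png

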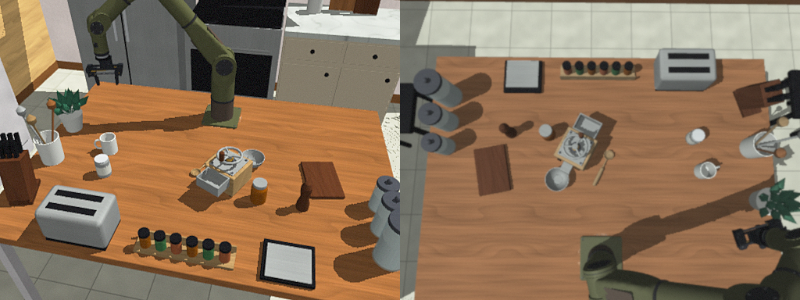

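The mill stands near (0.535, 0.122), the spout and bowl towards (0.374, 0.217), and the knob near (0.588, 0.095). The mill's yaw is therefore about -30° and the wheel is about one turn open. I'll move over the mill for a close look.

Emit:
{"fn": "play_rows", "kwargs": {"commands": [{"delta_rot": [0, 0, 0], "travel": [0.2, -0.25, -0.4], "gripper": 1}, {"delta_rot": [0, 0, 0], "travel": [0.45, -0.55, -0.5], "gripper": 1}, {"delta_rot": [0, 0, 0], "travel": [0.65, -0.8, -0.5], "gripper": 1}, {"delta_rot": [0, 0, 0], "travel": [0.84, -1, -0.5], "gripper": 1}, {"delta_rot": [0, 0, 0], "travel": [0.84, -1, -0.5], "gripper": 1}]}}

```text
clock: 1.98
tool_pos: [0.2501, -0.4214, 0.3144]
eef_rot: [0.99, 0.138, 0.001, -0.0]
contact_force: [0.1, -0.3, -0.2]
opening: 1.0
```

Emit:
{"fn": "play_rows", "kwargs": {"commands": [{"delta_rot": [0, 0, 0], "travel": [0.84, -1, 0], "gripper": 1}, {"delta_rot": [0, 0, 0], "travel": [0.84, -1, 0], "gripper": 1}, {"delta_rot": [0, 0, 0], "travel": [0.84, -1, 0], "gripper": 1}, {"delta_rot": [0, 0, 0], "travel": [0.84, -1, 0], "gripper": 1}, {"delta_rot": [0, 0, 0], "travel": [0.84, -1, 0], "gripper": 1}]}}

```text
clock: 2.6
tool_pos: [0.3295, -0.2472, 0.3138]
eef_rot: [0.991, 0.134, -0.0, 0.0]
contact_force: [-0.3, -0.1, 0.1]
opening: 0.999
```

Emit:
{"fn": "play_rows", "kwargs": {"commands": [{"delta_rot": [0, 0, 0], "travel": [0.84, -1, 0], "gripper": 1}, {"delta_rot": [0, 0, 0], "travel": [0.84, -1, 0], "gripper": 1}, {"delta_rot": [0, 0, 0], "travel": [0.84, -1, 0], "gripper": 1}, {"delta_rot": [0, 0, 0], "travel": [0.84, -1, 0], "gripper": 1}, {"delta_rot": [0, 0, 0], "travel": [0.84, -1, 0], "gripper": 1}]}}

```text
clock: 3.22
tool_pos: [0.411, -0.0699, 0.3134]
eef_rot: [0.991, 0.133, -0.0, 0.0]
contact_force: [-0.0, 0.2, 0.1]
opening: 1.0
```

Emit:
{"fn": "play_rows", "kwargs": {"commands": [{"delta_rot": [0, 0, 0], "travel": [0.84, -1, 0], "gripper": 1}, {"delta_rot": [0, 0, 0], "travel": [0.84, -1, 0], "gripper": 1}, {"delta_rot": [0, 0, 0], "travel": [0.84, -1, 0], "gripper": 1}, {"delta_rot": [0, 0, 0], "travel": [0.84, -1, 0], "gripper": 1}, {"delta_rot": [0, 0, 0], "travel": [0.84, -1, 0], "gripper": 1}]}}

```text
clock: 3.85
tool_pos: [0.4926, 0.1073, 0.3132]
eef_rot: [0.991, 0.133, -0.001, 0.001]
contact_force: [0.5, -0.8, 0.0]
opening: 1.002
```

Run:
```python
from h import *
st=r.get_state(); print({k:np.round(v,4) for k,v in st.items()})
s=viewer.snapshot('wrist'); save(s,'b')
for l,z in (('wheel_hub',.165),('knob_grip',.197),('mill',0),('jar',0),('bowl',0)):
    for q in viewer.pinpoint('wrist',l)[:2]: print(l,round(q['conf'],2),np.round(q['at'],1),np.round(world(s,*q['at'],z),4))
o=viewer.outline_of('wrist','knob_grip')
for q in o[:2]:
    print('outl',round(q['conf'],2),q['at'],q['pixels'].sum())
# points in the knob's height band and the rim's
v,u=np.nonzero(s['z_map']>0)
M=R.from_quat(s['attitude']).as_matrix()
d=np.c_[(u-s['cx'])/s['fx'],-(v-s['cy'])/s['fy'],-np.ones(len(u))]*s['z_map'][v,u][:,None]
P=d@M.T+s['origin']
near=np.hypot(P[:,0]-.536,P[:,1]-.122)<.1
k=P[near&(P[:,2]>.212)&(P[:,2]<.223)]; print('knob top',len(k),k.mean(0),k.min(0),k.max(0))
m=P[near&(P[:,2]>.166)&(P[:,2]<.174)]
c=np.c_[2*m[:,:2],np.ones(len(m))]
from scipy.optimize import least_squares
f=least_squares(lambda p:np.hypot(m[:,0]-p[0],m[:,1]-p[1])-.055,[.536,.122],loss='soft_l1',f_scale=.004); print('rim',len(m),f.x)
```

```text
{'clock': np.float64(3.85), 'q': array([-0.0844,  0.4472, -0.3368,  1.8155,  0.1837,  0.9112, -1.8083]), 'qd': array([ 0.0211, -0.0182,  0.0135,  0.0254,  0.0003,  0.001 ,  0.    ]), 'joint_torque': array([-1.58810e+00, -3.98872e+01, -2.73790e+00, -1.59994e+01,
       -8.37000e-02, -1.84100e-01, -3.79000e-02]), 'tool_pos': array([0.4926, 0.1073, 0.3132]), 'eef_rot': array([ 9.911e-01,  1.328e-01, -7.000e-04,  9.000e-04]), 'contact_force': array([ 0.5395, -0.7757,  0.01  ]), 'moment': array([ 0.0236, -0.0122, -0.0501]), 'opening': np.float64(1.0016)}
wheel_hub 0.94 [246.6 144.2] [0.5275 0.1222 0.165 ]
knob_grip 0.75 [291.8  98.6] [0.579  0.0949 0.197 ]
mill 0.72 [247.5 129.5] [0.5322 0.1247 0.    ]
jar 0.79 [163.3  44.9] [0.6157 0.2732 0.    ]
bowl 0.93 [165.9 198. ] [0.3892 0.2263 0.    ]
outl 0.77 [293.3, 98.1] 720
knob top 675 [0.5773158  0.0958571  0.21694201] [0.56588931 0.08371658 0.21205442] [0.58894466 0.10708571 0.22031426]
rim 5405 [0.53103508 0.1236769 ]
```

View pics/b.png

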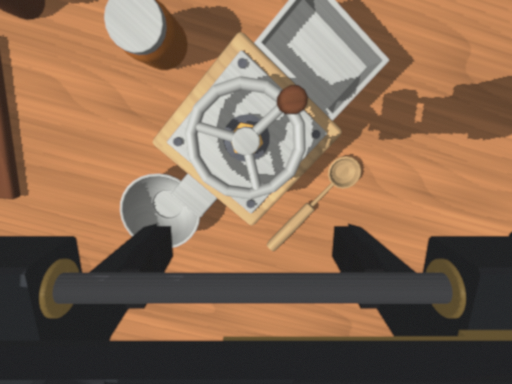

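The picture shows the hub at (246,142), the knob at (292,98), the tray at the upper right and the spout at the lower left. The knob-to-hub distance measures about 54 mm against the given 55, and the knob is almost exactly at the mill's +x, so the wheel is about one turn open. Next is the approach.

Emit:
{"fn": "play_rows", "kwargs": {"commands": [{"delta_rot": [0, 0, 0], "travel": [0.3, 0.13, 0.1], "gripper": 1}, {"delta_rot": [0, 0, 0], "travel": [0.525, 0.225, 0.35], "gripper": 1}, {"delta_rot": [0, 0, 0], "travel": [0.525, 0.225, 0.47], "gripper": 1}, {"delta_rot": [0, 0, 0], "travel": [0.525, 0.225, 0.47], "gripper": 1}, {"delta_rot": [0, 0, 0], "travel": [0.525, 0.225, 0.47], "gripper": 1}, {"delta_rot": [0, 0, 0], "travel": [0.525, 0.225, 0.47], "gripper": 1}], "force": 35}}

```text
clock: 4.95
tool_pos: [0.5777, 0.099, 0.2446]
eef_rot: [0.991, 0.135, 0.001, -0.0]
contact_force: [0.3, 0.4, -0.3]
opening: 1.001
```

Run:
```python
from h import *
st=r.get_state(); p=st['tool_pos']; print(p,st['eef_rot'],st['contact_force'])
M=R.from_quat(st['eef_rot']).as_matrix()
print(np.round(M.T@(np.array([.5774,.0956,.181])-p)/.15,3)); print(M.round(4))
s=viewer.snapshot('wrist'); save(s,'c')
```

```text
[0.57770629 0.09898811 0.24456128] [ 9.90889987e-01  1.34668983e-01  1.13852687e-03 -5.52536963e-05] [ 0.32022799  0.41478897 -0.25827857]
[-0.009  0.021  0.424]
[[ 9.637e-01  2.669e-01  2.200e-03]
 [ 2.669e-01 -9.637e-01  4.000e-04]
 [ 2.300e-03  2.000e-04 -1.000e+00]]
```

View pics/c.png

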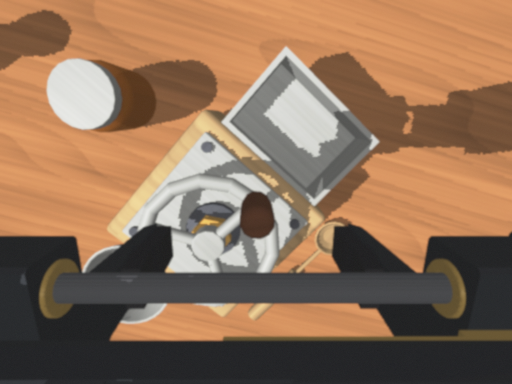

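The knob at (257,215) lies midway between the fingers. I'll descend and close.

Emit:
{"fn": "play_rows", "kwargs": {"commands": [{"delta_rot": [0, 0, 0], "travel": [-0.005, 0.015, 0.2], "gripper": 1}, {"delta_rot": [0, 0, 0], "travel": [-0.005, 0.015, 0.35], "gripper": 1}, {"delta_rot": [0, 0, 0], "travel": [-0.005, 0.015, 0.425], "gripper": 1}, {"delta_rot": [0, 0, 0], "travel": [-0.005, 0.015, 0.425], "gripper": 1}, {"delta_rot": [0, 0, 0], "travel": [-0.005, 0.015, 0.425], "gripper": -1}, {"delta_rot": [0, 0, 0], "travel": [-0.005, 0.015, 0.425], "gripper": -1}, {"delta_rot": [0, 0, 0], "travel": [-0.005, 0.015, 0.425], "gripper": -1}, {"delta_rot": [0, 0, 0], "travel": [-0.005, 0.015, 0.425], "gripper": -1}, {"delta_rot": [0, 0, 0], "travel": [-0.005, 0.015, 0.425], "gripper": -1}, {"delta_rot": [0, 0, 0], "travel": [-0.005, 0.015, 0.425], "gripper": -1}, {"delta_rot": [0, 0, 0], "travel": [-0.005, 0.015, 0.425], "gripper": -1}], "force": 35}}

```text
clock: 6.38
tool_pos: [0.5774, 0.096, 0.1795]
eef_rot: [0.991, 0.134, 0.0, 0.0]
contact_force: [0.3, -1.0, -0.6]
opening: 0.26
```

Run:
```python
from h import *
st=r.get_state(); print({k:np.round(v,4) for k,v in st.items()})
for _ in range(3):
    s=viewer.snapshot('top'); st=r.get_state(); print(st['tool_pos'],st['contact_force'],st['opening']*.088)
```

```text
{'clock': np.float64(6.375), 'q': array([-0.0844,  0.7195, -0.2749,  1.7451,  0.2771,  0.715 , -1.8061]), 'qd': array([ 0.0008, -0.0003, -0.0004,  0.0002, -0.0047, -0.0012, -0.    ]), 'joint_torque': array([-2.04300e-01, -5.13253e+01, -2.49170e+00, -1.25889e+01,
       -4.02000e-02, -7.26000e-02,  1.60000e-03]), 'tool_pos': array([0.5774, 0.096 , 0.1795]), 'eef_rot': array([9.909e-01, 1.344e-01, 1.000e-04, 2.000e-04]), 'contact_force': array([ 0.3161, -1.0314, -0.5777]), 'moment': array([-0.1467, -0.0914, -0.0017]), 'opening': np.float64(0.2598)}
[0.57739411 0.09602917 0.17942696] [ 0.8003938  -1.15546887 -0.87458961] 0.02281172475474956
[0.57740244 0.09604376 0.17946289] [ 0.27610526 -1.14901375 -0.1309245 ] 0.02290538542233751
[0.57740223 0.09603977 0.17946606] [ 0.96590253 -1.32858021 -0.29451206] 0.022293218322939044
```

Gripped: the opening is about 23 mm at the knob. I'll work out the arc waypoints in tool units and start with a clockwise quarter turn to check the circle.

```bash
cat >> h.py <<'E'
def arc(phi0,phis,dx=0,dy=0,rad=.055):
    """tool-axes travel units along the wheel circle, phi = knob world angle - tool x angle (deg)"""
    f=lambda a:rad/.15*np.array([np.cos(np.radians(a)),-np.sin(np.radians(a))])
    print([[float(t) for t in np.round(f(a)-f(phi0),3)] for a in phis])
E
python3 - <<'E'
from h import *
p=r.get_state()['tool_pos'][:2]; h=np.array([.5303,.1233]); d=p-h; print(np.hypot(*d),np.degrees(np.arctan2(d[1],d[0]))-15.45)
arc(-45,np.arange(-55,-136,-10))
E
```

```text
0.054421874719418784 -45.50993850651623
[[-0.049, 0.041], [-0.104, 0.073], [-0.164, 0.095], [-0.227, 0.106], [-0.291, 0.106], [-0.354, 0.095], [-0.414, 0.073], [-0.47, 0.041], [-0.519, 0.0]]
```

Emit:
{"fn": "play_rows", "kwargs": {"commands": [{"delta_rot": [0, 0, 0], "travel": [-0.049, 0.041, 0], "gripper": -1}, {"delta_rot": [0, 0, 0], "travel": [-0.104, 0.073, 0], "gripper": -1}, {"delta_rot": [0, 0, 0], "travel": [-0.164, 0.095, 0], "gripper": -1}, {"delta_rot": [0, 0, 0], "travel": [-0.227, 0.106, 0], "gripper": -1}, {"delta_rot": [0, 0, 0], "travel": [-0.291, 0.106, 0], "gripper": -1}, {"delta_rot": [0, 0, 0], "travel": [-0.354, 0.095, 0], "gripper": -1}, {"delta_rot": [0, 0, 0], "travel": [-0.414, 0.073, 0], "gripper": -1}, {"delta_rot": [0, 0, 0], "travel": [-0.47, 0.041, 0], "gripper": -1}, {"delta_rot": [0, 0, 0], "travel": [-0.519, 0, 0], "gripper": -1}, {"delta_rot": [0, 0, 0], "travel": [-0.519, 0, 0], "gripper": -1}, {"delta_rot": [0, 0, 0], "travel": [-0.519, 0, 0], "gripper": -1}], "force": 35}}

```text
clock: 7.9
tool_pos: [0.5018, 0.0773, 0.1795]
eef_rot: [0.991, 0.135, 0.0, -0.001]
contact_force: [1.3, 5.6, -5.1]
opening: 0.26
```

Run:
```python
from h import *
st=r.get_state(); p=st['tool_pos'][:2]; print(st['tool_pos'],st['contact_force'],st['moment'],st['opening'],st['q'].round(2))
h=np.array([.5303,.1233]); d=p-h; print(np.hypot(*d),np.degrees(np.arctan2(d[1],d[0]))-15.45)
arc(-135,np.arange(-145,-226,-10)); arc(-225,np.arange(-235,-316,-10))
```

```text
[0.50177228 0.07726961 0.17946238] [ 1.28501074  5.60343375 -5.12001451] [ 1.34323723 -0.31382244 -0.01498355] 0.260272698116447 [-0.08  0.64 -0.27  1.97  0.29  0.57 -1.84]
0.05415374009753006 -137.23891334795422
[[-0.041, -0.049], [-0.073, -0.104], [-0.095, -0.164], [-0.106, -0.227], [-0.106, -0.291], [-0.095, -0.354], [-0.073, -0.414], [-0.041, -0.47], [-0.0, -0.519]]
[[0.049, -0.041], [0.104, -0.073], [0.164, -0.095], [0.227, -0.106], [0.291, -0.106], [0.354, -0.095], [0.414, -0.073], [0.47, -0.041], [0.519, -0.0]]
```

Forces stay small, at about 6 N. I'll continue clockwise.

Emit:
{"fn": "play_rows", "kwargs": {"commands": [{"delta_rot": [0, 0, 0], "travel": [-0.041, -0.049, 0], "gripper": -1}, {"delta_rot": [0, 0, 0], "travel": [-0.073, -0.104, 0], "gripper": -1}, {"delta_rot": [0, 0, 0], "travel": [-0.095, -0.164, 0], "gripper": -1}, {"delta_rot": [0, 0, 0], "travel": [-0.106, -0.227, 0], "gripper": -1}, {"delta_rot": [0, 0, 0], "travel": [-0.106, -0.291, 0], "gripper": -1}, {"delta_rot": [0, 0, 0], "travel": [-0.095, -0.354, 0], "gripper": -1}, {"delta_rot": [0, 0, 0], "travel": [-0.073, -0.414, 0], "gripper": -1}, {"delta_rot": [0, 0, 0], "travel": [-0.041, -0.47, 0], "gripper": -1}, {"delta_rot": [0, 0, 0], "travel": [0, -0.519, 0], "gripper": -1}, {"delta_rot": [0, 0, 0], "travel": [0, -0.519, 0], "gripper": -1}]}}

```text
clock: 9.15
tool_pos: [0.4822, 0.1513, 0.1794]
eef_rot: [0.991, 0.135, 0.001, -0.0]
contact_force: [4.7, -1.7, -4.0]
opening: 0.259
```

Emit:
{"fn": "play_rows", "kwargs": {"commands": [{"delta_rot": [0, 0, 0], "travel": [0.049, -0.041, 0], "gripper": -1}, {"delta_rot": [0, 0, 0], "travel": [0.104, -0.073, 0], "gripper": -1}, {"delta_rot": [0, 0, 0], "travel": [0.164, -0.095, 0], "gripper": -1}, {"delta_rot": [0, 0, 0], "travel": [0.227, -0.106, 0], "gripper": -1}, {"delta_rot": [0, 0, 0], "travel": [0.291, -0.106, 0], "gripper": -1}, {"delta_rot": [0, 0, 0], "travel": [0.354, -0.095, 0], "gripper": -1}, {"delta_rot": [0, 0, 0], "travel": [0.414, -0.073, 0], "gripper": -1}, {"delta_rot": [0, 0, 0], "travel": [0.47, -0.041, 0], "gripper": -1}, {"delta_rot": [0, 0, 0], "travel": [0.519, 0, 0], "gripper": -1}, {"delta_rot": [0, 0, 0], "travel": [0.519, 0, 0], "gripper": -1}]}}

```text
clock: 10.4
tool_pos: [0.5589, 0.1714, 0.1795]
eef_rot: [0.991, 0.134, 0.002, -0.0]
contact_force: [3.2, 1.4, -4.4]
opening: 0.259
```

Run:
```python
from h import *
st=r.get_state(); p=st['tool_pos'][:2]; print(st['tool_pos'],st['contact_force'],st['moment'],st['opening'],st['q'].round(2))
h=np.array([.5303,.1233]); d=p-h; print(np.hypot(*d),np.degrees(np.arctan2(d[1],d[0]))-15.45+0)
A=np.array([[.5774,.0960],[.5018,.0773]])
arc(-315,np.arange(-320,-381,-5))
```

```text
[0.55885884 0.17139055 0.17950089] [ 3.18146341  1.39845495 -4.41303972] [ 0.28203216 -0.73927237 -0.01100605] 0.2587660149894511 [-0.23  0.72 -0.26  1.75  0.26  0.7  -1.93]
0.055931281292907434 43.84580500841798
[[0.022, 0.024], [0.041, 0.049], [0.058, 0.076], [0.073, 0.104], [0.085, 0.134], [0.095, 0.164], [0.102, 0.196], [0.106, 0.227], [0.107, 0.259], [0.106, 0.291], [0.102, 0.323], [0.095, 0.354], [0.085, 0.385]]
```

Emit:
{"fn": "play_rows", "kwargs": {"commands": [{"delta_rot": [0, 0, 0], "travel": [0.022, 0.024, 0], "gripper": -1}, {"delta_rot": [0, 0, 0], "travel": [0.041, 0.049, 0], "gripper": -1}, {"delta_rot": [0, 0, 0], "travel": [0.058, 0.076, 0], "gripper": -1}, {"delta_rot": [0, 0, 0], "travel": [0.073, 0.104, 0], "gripper": -1}, {"delta_rot": [0, 0, 0], "travel": [0.085, 0.134, 0], "gripper": -1}, {"delta_rot": [0, 0, 0], "travel": [0.095, 0.164, 0], "gripper": -1}, {"delta_rot": [0, 0, 0], "travel": [0.102, 0.196, 0], "gripper": -1}, {"delta_rot": [0, 0, 0], "travel": [0.106, 0.227, 0], "gripper": -1}, {"delta_rot": [0, 0, 0], "travel": [0.107, 0.259, 0], "gripper": -1}, {"delta_rot": [0, 0, 0], "travel": [0.106, 0.291, 0], "gripper": -1}, {"delta_rot": [0, 0, 0], "travel": [0.102, 0.323, 0], "gripper": -1}, {"delta_rot": [0, 0, 0], "travel": [0.102, 0.323, 0], "gripper": -1}]}}

```text
clock: 11.9
tool_pos: [0.5851, 0.127, 0.1795]
eef_rot: [0.991, 0.134, 0.001, 0.001]
contact_force: [5.5, 0.4, -5.6]
opening: 0.259
```

Run:
```python
from h import *
st=r.get_state(); p=st['tool_pos'][:2]; print(st['tool_pos'],st['contact_force'],st['opening'])
h=np.array([.5301,.124]); d=p-h; print(np.hypot(*d),np.degrees(np.arctan2(d[1],d[0]))-15.45)
arc(-370,np.arange(-375,-431,-5))
```

```text
[0.58511958 0.1269778  0.17952679] [ 5.49592498  0.40057718 -5.61783763] 0.25859820220499097
0.05510009998327625 -12.352029524003086
[[-0.007, 0.031], [-0.017, 0.062], [-0.029, 0.091], [-0.044, 0.12], [-0.061, 0.147], [-0.08, 0.172], [-0.102, 0.196], [-0.125, 0.217], [-0.151, 0.237], [-0.178, 0.254], [-0.206, 0.269], [-0.236, 0.281]]
```

Emit:
{"fn": "play_rows", "kwargs": {"commands": [{"delta_rot": [0, 0, 0], "travel": [-0.007, 0.031, 0], "gripper": -1}, {"delta_rot": [0, 0, 0], "travel": [-0.017, 0.062, 0], "gripper": -1}, {"delta_rot": [0, 0, 0], "travel": [-0.029, 0.091, 0], "gripper": -1}, {"delta_rot": [0, 0, 0], "travel": [-0.044, 0.12, 0], "gripper": -1}, {"delta_rot": [0, 0, 0], "travel": [-0.061, 0.147, 0], "gripper": -1}, {"delta_rot": [0, 0, 0], "travel": [-0.061, 0.147, 0], "gripper": -1}]}}

```text
clock: 12.65
tool_pos: [0.581, 0.1034, 0.1795]
eef_rot: [0.991, 0.134, -0.0, 0.001]
contact_force: [4.7, -2.3, -2.8]
opening: 0.261
```

Run:
```python
from h import *
st=r.get_state(); p=st['tool_pos'][:2]; print(st['tool_pos'],st['contact_force'],st['opening'])
h=np.array([.5301,.124]); d=p-h; print(np.hypot(*d),np.degrees(np.arctan2(d[1],d[0]))-15.45)
arc(-397,np.arange(-400,-430,-3))
```

```text
[0.58099275 0.10335217 0.17949597] [ 4.72771531 -2.28070667 -2.84320422] 0.260558911924166
0.054921810047830144 -37.53301002169421
[[-0.012, 0.015], [-0.025, 0.029], [-0.038, 0.043], [-0.052, 0.056], [-0.067, 0.068], [-0.083, 0.08], [-0.099, 0.09], [-0.115, 0.1], [-0.132, 0.109], [-0.15, 0.117]]
```

Not at the stop yet. I'll go on in 3° rows and check often.

Emit:
{"fn": "play_rows", "kwargs": {"commands": [{"delta_rot": [0, 0, 0], "travel": [-0.012, 0.015, 0], "gripper": -1}, {"delta_rot": [0, 0, 0], "travel": [-0.025, 0.029, 0], "gripper": -1}, {"delta_rot": [0, 0, 0], "travel": [-0.025, 0.029, 0], "gripper": -1}]}}

```text
clock: 13.02
tool_pos: [0.5793, 0.0998, 0.1795]
eef_rot: [0.991, 0.134, 0.001, 0.0]
contact_force: [6.6, 0.3, -5.5]
opening: 0.263
```

Run:
```python
from h import *
st=r.get_state(); p=st['tool_pos'][:2]; print(st['tool_pos'],st['contact_force'],st['opening'])
h=np.array([.5301,.124]); d=p-h; print(np.hypot(*d),np.degrees(np.arctan2(d[1],d[0]))-15.45)
arc(-403,np.arange(-406,-430,-3))
```

```text
[0.57933938 0.09976929 0.17951928] [ 6.58131545  0.30425411 -5.54749975] 0.26283369417363894
0.05487844650863658 -41.65180582027722
[[-0.013, 0.014], [-0.028, 0.027], [-0.042, 0.039], [-0.058, 0.05], [-0.074, 0.061], [-0.09, 0.071], [-0.107, 0.079], [-0.125, 0.087]]
```

Emit:
{"fn": "play_rows", "kwargs": {"commands": [{"delta_rot": [0, 0, 0], "travel": [-0.013, 0.014, 0], "gripper": -1}, {"delta_rot": [0, 0, 0], "travel": [-0.028, 0.027, 0], "gripper": -1}, {"delta_rot": [0, 0, 0], "travel": [-0.028, 0.027, 0], "gripper": -1}, {"delta_rot": [0, 0, 0], "travel": [-0.028, 0.027, 0], "gripper": -1}]}}

```text
clock: 13.52
tool_pos: [0.5792, 0.0996, 0.1796]
eef_rot: [0.991, 0.136, 0.004, -0.003]
contact_force: [12.5, 7.4, -12.9]
opening: 0.258
```

Run:
```python
from h import *
st=r.get_state(); p=st['tool_pos'][:2]; print(st['tool_pos'],st['contact_force'],st['opening'])
h=np.array([.5301,.124]); d=p-h; print(np.hypot(*d),np.degrees(np.arctan2(d[1],d[0]))-15.45)
arc(-409,np.arange(-412,-436,-3))
```

```text
[0.57922776 0.0995794  0.17963997] [ 12.47274638   7.37323915 -12.91735495] 0.2577783257516142
0.05486257376738588 -41.881213886072715
[[-0.015, 0.012], [-0.03, 0.024], [-0.046, 0.034], [-0.063, 0.044], [-0.08, 0.053], [-0.097, 0.061], [-0.115, 0.068], [-0.133, 0.074]]
```

The stop is found. Commanding 6° more moved it only 0.2° while the opposing force rose to about 14 N, with TCP at (0.5793, 0.0997). The start was about 356° open, so within the stated range. Next I back off anticlockwise by 720°.

Run:
```python
from h import *
arc(-409,[-402]+list(range(-390,-239,15))); arc(-240,range(-225,-59,15)); arc(-60,range(-45,121,15))
```

```text
[[0.032, -0.031], [0.077, -0.093], [0.114, -0.182], [0.126, -0.277], [0.114, -0.372], [0.077, -0.46], [0.019, -0.536], [-0.057, -0.594], [-0.146, -0.631], [-0.241, -0.643], [-0.335, -0.631], [-0.424, -0.594]]
[[-0.076, 0.058], [-0.134, 0.134], [-0.171, 0.223], [-0.183, 0.318], [-0.171, 0.412], [-0.134, 0.501], [-0.076, 0.577], [0.0, 0.635], [0.088, 0.672], [0.183, 0.684], [0.278, 0.672], [0.367, 0.635]]
[[0.076, -0.058], [0.134, -0.134], [0.171, -0.223], [0.183, -0.318], [0.171, -0.412], [0.134, -0.501], [0.076, -0.577], [0.0, -0.635], [-0.088, -0.672], [-0.183, -0.684], [-0.278, -0.672], [-0.367, -0.635]]
```

Emit:
{"fn": "play_rows", "kwargs": {"commands": [{"delta_rot": [0, 0, 0], "travel": [0.032, -0.031, 0], "gripper": -1}, {"delta_rot": [0, 0, 0], "travel": [0.077, -0.093, 0], "gripper": -1}, {"delta_rot": [0, 0, 0], "travel": [0.114, -0.182, 0], "gripper": -1}, {"delta_rot": [0, 0, 0], "travel": [0.126, -0.277, 0], "gripper": -1}, {"delta_rot": [0, 0, 0], "travel": [0.114, -0.372, 0], "gripper": -1}, {"delta_rot": [0, 0, 0], "travel": [0.077, -0.46, 0], "gripper": -1}, {"delta_rot": [0, 0, 0], "travel": [0.019, -0.536, 0], "gripper": -1}, {"delta_rot": [0, 0, 0], "travel": [-0.057, -0.594, 0], "gripper": -1}, {"delta_rot": [0, 0, 0], "travel": [-0.146, -0.631, 0], "gripper": -1}, {"delta_rot": [0, 0, 0], "travel": [-0.241, -0.643, 0], "gripper": -1}, {"delta_rot": [0, 0, 0], "travel": [-0.335, -0.631, 0], "gripper": -1}, {"delta_rot": [0, 0, 0], "travel": [-0.424, -0.594, 0], "gripper": -1}]}}

```text
clock: 15.02
tool_pos: [0.4907, 0.1629, 0.1795]
eef_rot: [0.991, 0.134, 0.001, 0.0]
contact_force: [8.7, -3.8, -7.0]
opening: 0.257
```

Run:
```python
from h import *
viewer.snapshot('top')
st=r.get_state(); p=st['tool_pos'][:2]; print(st['tool_pos'],st['contact_force'],st['opening'])
h=np.array([.5301,.124]); d=p-h; print(np.hypot(*d),np.degrees(np.arctan2(d[1],d[0]))-15.45)
```

```text
[0.48891454 0.16083461 0.17940453] [ 2.14462568 -3.73479808 -1.59314804] 0.256182926156314
0.05525423771441625 122.74184042051972
```

Emit:
{"fn": "play_rows", "kwargs": {"commands": [{"delta_rot": [0, 0, 0], "travel": [-0.076, 0.058, 0], "gripper": -1}, {"delta_rot": [0, 0, 0], "travel": [-0.134, 0.134, 0], "gripper": -1}, {"delta_rot": [0, 0, 0], "travel": [-0.171, 0.223, 0], "gripper": -1}, {"delta_rot": [0, 0, 0], "travel": [-0.183, 0.318, 0], "gripper": -1}, {"delta_rot": [0, 0, 0], "travel": [-0.171, 0.412, 0], "gripper": -1}, {"delta_rot": [0, 0, 0], "travel": [-0.134, 0.501, 0], "gripper": -1}, {"delta_rot": [0, 0, 0], "travel": [-0.076, 0.577, 0], "gripper": -1}, {"delta_rot": [0, 0, 0], "travel": [0, 0.635, 0], "gripper": -1}, {"delta_rot": [0, 0, 0], "travel": [0.088, 0.672, 0], "gripper": -1}, {"delta_rot": [0, 0, 0], "travel": [0.183, 0.684, 0], "gripper": -1}, {"delta_rot": [0, 0, 0], "travel": [0.278, 0.672, 0], "gripper": -1}, {"delta_rot": [0, 0, 0], "travel": [0.367, 0.635, 0], "gripper": -1}]}}

```text
clock: 16.58
tool_pos: [0.5686, 0.0848, 0.1794]
eef_rot: [0.991, 0.134, -0.002, 0.001]
contact_force: [-5.0, 1.3, 4.6]
opening: 0.26
```

Emit:
{"fn": "play_rows", "kwargs": {"commands": [{"delta_rot": [0, 0, 0], "travel": [0.076, -0.058, 0], "gripper": -1}, {"delta_rot": [0, 0, 0], "travel": [0.134, -0.134, 0], "gripper": -1}, {"delta_rot": [0, 0, 0], "travel": [0.171, -0.223, 0], "gripper": -1}, {"delta_rot": [0, 0, 0], "travel": [0.183, -0.318, 0], "gripper": -1}, {"delta_rot": [0, 0, 0], "travel": [0.171, -0.412, 0], "gripper": -1}, {"delta_rot": [0, 0, 0], "travel": [0.134, -0.501, 0], "gripper": -1}, {"delta_rot": [0, 0, 0], "travel": [0.076, -0.577, 0], "gripper": -1}, {"delta_rot": [0, 0, 0], "travel": [0, -0.635, 0], "gripper": -1}, {"delta_rot": [0, 0, 0], "travel": [-0.088, -0.672, 0], "gripper": -1}, {"delta_rot": [0, 0, 0], "travel": [-0.183, -0.684, 0], "gripper": -1}, {"delta_rot": [0, 0, 0], "travel": [-0.278, -0.672, 0], "gripper": -1}, {"delta_rot": [0, 0, 0], "travel": [-0.367, -0.635, 0], "gripper": -1}]}}

```text
clock: 18.08
tool_pos: [0.4923, 0.1644, 0.1795]
eef_rot: [0.991, 0.134, 0.003, -0.001]
contact_force: [8.3, -4.2, -7.9]
opening: 0.257
```

Run:
```python
from h import *
viewer.snapshot('top')
st=r.get_state(); p=st['tool_pos'][:2]; print(st['tool_pos'],st['contact_force'],st['opening'])
h=np.array([.5301,.124]); d=p-h; print(np.hypot(*d),np.degrees(np.arctan2(d[1],d[0]))-15.45)
arc(120,range(135,301,15));
```

```text
[0.49050306 0.16261698 0.17941499] [ 2.81034048 -3.87790226 -2.40597557] 0.2661541154457481
0.05530993433658531 120.26783828040742
[[-0.076, 0.058], [-0.134, 0.134], [-0.171, 0.223], [-0.183, 0.318], [-0.171, 0.412], [-0.134, 0.501], [-0.076, 0.577], [-0.0, 0.635], [0.088, 0.672], [0.183, 0.684], [0.278, 0.672], [0.367, 0.635]]
```

Emit:
{"fn": "play_rows", "kwargs": {"commands": [{"delta_rot": [0, 0, 0], "travel": [-0.076, 0.058, 0], "gripper": -1}, {"delta_rot": [0, 0, 0], "travel": [-0.134, 0.134, 0], "gripper": -1}, {"delta_rot": [0, 0, 0], "travel": [-0.171, 0.223, 0], "gripper": -1}, {"delta_rot": [0, 0, 0], "travel": [-0.183, 0.318, 0], "gripper": -1}, {"delta_rot": [0, 0, 0], "travel": [-0.171, 0.412, 0], "gripper": -1}, {"delta_rot": [0, 0, 0], "travel": [-0.134, 0.501, 0], "gripper": -1}, {"delta_rot": [0, 0, 0], "travel": [-0.076, 0.577, 0], "gripper": -1}, {"delta_rot": [0, 0, 0], "travel": [0, 0.635, 0], "gripper": -1}, {"delta_rot": [0, 0, 0], "travel": [0.088, 0.672, 0], "gripper": -1}, {"delta_rot": [0, 0, 0], "travel": [0.183, 0.684, 0], "gripper": -1}, {"delta_rot": [0, 0, 0], "travel": [0.278, 0.672, 0], "gripper": -1}, {"delta_rot": [0, 0, 0], "travel": [0.278, 0.672, 0], "gripper": -1}]}}

```text
clock: 19.62
tool_pos: [0.5594, 0.0777, 0.1795]
eef_rot: [0.991, 0.134, 0.001, -0.0]
contact_force: [0.9, 1.6, -2.7]
opening: 0.259
```

Run:
```python
from h import *
viewer.snapshot('top')
st=r.get_state(); p=st['tool_pos'][:2]; print(st['tool_pos'],st['contact_force'],st['opening'])
h=np.array([.5301,.124]); d=p-h; print(np.hypot(*d),np.degrees(np.arctan2(d[1],d[0]))-15.45)
arc(-75,[-67,-59,-53,-48,-44,-42])
```

```text
[0.5590374  0.07753264 0.17947805] [ 1.94901008  1.4833818  -2.42118361] 0.25968758534149644
0.054741108703239665 -73.53754284454261
[[0.048, -0.017], [0.094, -0.04], [0.126, -0.061], [0.15, -0.082], [0.169, -0.099], [0.178, -0.109]]
```

Emit:
{"fn": "play_rows", "kwargs": {"commands": [{"delta_rot": [0, 0, 0], "travel": [0.048, -0.017, 0], "gripper": -1}, {"delta_rot": [0, 0, 0], "travel": [0.094, -0.04, 0], "gripper": -1}, {"delta_rot": [0, 0, 0], "travel": [0.126, -0.061, 0], "gripper": -1}, {"delta_rot": [0, 0, 0], "travel": [0.15, -0.082, 0], "gripper": -1}, {"delta_rot": [0, 0, 0], "travel": [0.169, -0.099, 0], "gripper": -1}, {"delta_rot": [0, 0, 0], "travel": [0.169, -0.099, 0], "gripper": -1}, {"delta_rot": [0, 0, 0], "travel": [0.169, -0.099, 0], "gripper": -1}, {"delta_rot": [0, 0, 0], "travel": [0.169, -0.099, 0], "gripper": -1}]}}

```text
clock: 20.68
tool_pos: [0.5791, 0.0992, 0.1795]
eef_rot: [0.991, 0.135, 0.001, -0.0]
contact_force: [4.0, -0.0, -3.6]
opening: 0.259
```

Run:
```python
from h import *
s=viewer.snapshot('wrist'); save(s,'d')
st=r.get_state(); p=st['tool_pos'][:2]; print(st['tool_pos'],st['contact_force'],st['opening'],abs(st['qd']).max())
h=np.array([.5301,.124]); d=p-h; print(np.hypot(*d),np.degrees(np.arctan2(d[1],d[0]))-15.45)
M=R.from_quat(st['eef_rot']).as_matrix(); print(M.T[:2,:2]@(np.array([.5793,.0997])-p)/.15)
```

```text
[0.57908929 0.09919997 0.17951904] [ 4.2705033  -1.52797542 -5.15412403] 0.26330307317735224 0.0019145510854199931
0.05490894615013966 -42.30007004423635
[ 0.00224255 -0.00283843]
```

View pics/d.png

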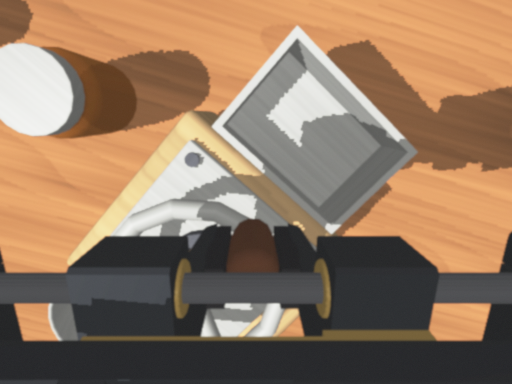

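The knob is held and the wheel is 0.5° short. I'll nudge it, and check the mill's yaw independently from the tray corners in this picture: (213,127), (298,28), (415,152), (330,232).

Emit:
{"fn": "play_rows", "kwargs": {"commands": [{"delta_rot": [0, 0, 0], "travel": [0.004, -0.005, 0], "gripper": -1}, {"delta_rot": [0, 0, 0], "travel": [0.004, -0.005, 0], "gripper": -1}, {"delta_rot": [0, 0, 0], "travel": [0.004, -0.005, 0], "gripper": -1}, {"delta_rot": [0, 0, 0], "travel": [0.004, -0.005, 0], "gripper": -1}]}}

```text
clock: 21.22
tool_pos: [0.5791, 0.0993, 0.1795]
eef_rot: [0.991, 0.134, 0.0, 0.0]
contact_force: [4.5, -2.7, -3.3]
opening: 0.26
```

Run:
```python
from h import *
s=viewer.snapshot('wrist')
C=[world(s,u,v,.12)[:2] for u,v in ((213,127),(298,28),(415,152),(330,232))]
a=lambda d:np.degrees(np.arctan2(d[1],d[0]))
print('yaw',a(C[1]-C[0]),a(C[2]-C[3]),a(C[0]-C[3])-90,a(C[1]-C[2])-90)
for _ in range(3):
    viewer.snapshot('top')
    st=r.get_state(); p=st['tool_pos'][:2]; d=p-[.5301,.124]; print(st['tool_pos'],st['contact_force'],st['opening'],a(d)-15.45,a(d))
```

```text
yaw -26.977140228410818 -26.998506325755464 -26.665778710452855 -26.94883183343643
[0.57904671 0.09923795 0.17950371] [ 3.93386376 -2.71974254 -3.77881627] 0.25833586756926996 -42.28476265431597 -26.834762654315966
[0.57906071 0.09925578 0.17949194] [ 4.18028868 -2.51264986 -4.51903386] 0.25974999928103637 -42.26154690290031 -26.811546902900307
[0.57908641 0.09924602 0.17952012] [ 4.2605135  -3.5651318  -4.12546799] 0.2553843215464992 -42.258540233520606 -26.808540233520606
```

The tray gives a yaw of -26.9°, which agrees with the stop at about -26.2°. The wheel is held 0.4–0.5° short by static friction, so one more small nudge.

Emit:
{"fn": "play_rows", "kwargs": {"commands": [{"delta_rot": [0, 0, 0], "travel": [0.006, -0.008, 0], "gripper": -1}, {"delta_rot": [0, 0, 0], "travel": [0.006, -0.008, 0], "gripper": -1}, {"delta_rot": [0, 0, 0], "travel": [0.006, -0.008, 0], "gripper": -1}, {"delta_rot": [0, 0, 0], "travel": [0.006, -0.008, 0], "gripper": -1}]}}

```text
clock: 21.92
tool_pos: [0.5793, 0.0997, 0.1795]
eef_rot: [0.991, 0.134, -0.0, 0.001]
contact_force: [4.8, -3.2, -2.9]
opening: 0.256
```

Run:
```python
from h import *
a=lambda d:np.degrees(np.arctan2(d[1],d[0]))
for _ in range(3):
    viewer.snapshot('scene')
    st=r.get_state(); p=st['tool_pos'][:2]; d=p-[.5301,.124]; print(st['tool_pos'],st['contact_force'],st['opening'],a(d)-15.45,abs(st['qd']).max())
```

```text
[0.57930921 0.09972732 0.17949033] [ 2.81315351 -3.82146707 -3.31755402] 0.2607461680927807 -41.705042724450415 0.001513001191027309
[0.57931223 0.09974421 0.17947662] [ 3.76919232 -3.74907328 -2.46424494] 0.2599194729663475 -41.68782589955593 0.0011119053568122005
[0.57933067 0.09976549 0.17948664] [ 3.74121692 -3.8200323  -3.31916019] 0.2596018934273583 -41.65938301184693 0.0012047168401909266
```

Run:
```python
from h import *
print(r.finish_job())
```

```text
the job is handed in; nothing more can be done
None
```

The wheel is set: I turned it clockwise to its stop, backed it off two full turns anticlockwise, and handed the job in at about 22 s with the gripper still on the knob.

- **Stop:** I turned the wheel about 356° clockwise to reach it. A further 6° of commanded travel moved it only 0.2°, while the force rose to about 14 N.
- **Two turns:** I counted them by carrying the knob round. The knob came back to within 0.1 mm of where it met the stop, about 0.1° of turn, with the fingers still closed on it at about 23 mm and the arm at rest.
- **Cross-check:** The mill's direction measured from the tray corners was -26.9°, and the knob sits at about -26.2°. The 0.7° difference is within what the camera can measure.
- **Last reading:** The knob crept about 0.05° over the last three readings. A few newtons remained between the gripper and the knob.
- **Rest of the worktop:** I kept the gripper above everything but the knob. I took no final measurement of where the other items stand.

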